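Swap the heater chuck and the chip box on the sloping stand

ROBOT

A 6-joint arm with a two-finger parallel gripper is mounted at the origin on a cart in front of the work surface, level with it; the furniture and walls round the work are solid. World frame = base frame: x ahead of the robot, y to its left, z up, the work surface at z = 0. Lengths are in mm, angles in degrees, forces in N, time in s.
With the tool pointing down it reaches from about 325 to 925 mm from the base axis. Payload 3.1 kg.
Tool frame: the origin (TCP) lies at the very end of the fingers, on their centre line; the grasp point (between the pads) lies grasp_offset behind it (grasp_offset is the distance from the TCP to the grasp point, in mm); z points along the fingers, y is the line along which they close (so a half turn about z gives the same grasp; the last joint's range is limited). The gripper opens to 85 mm and grips with 20 to 120 N. Pads are 22 mm wide; open, the fingers measure 114 mm over their backs; the gripper's body (76 mm by 85 mm) begins 54 mm behind the grasp point. The pads swing forward as they close: fully open they stand 13 mm farther back than shut.
Start: joints at [63.243, 12.427, 92.441, -0, 75.132, -6.429], TCP at [217.109, 586.091, 231.3] pointing down, gripper open.
Joint ranges: [-157.48, 157.48], [-44.54, 120.13], [17.64, 146.25], [-64.5, 244.5], [7.68, 150.69], [-147.95, 147.95]. Speed limits (degrees/s): [159.86, 159.86, 180, 180, 180, 180].

INTERFACE

Orientations are given as [roll, pitch, yaw] about the fixed x, y, z axes, in that order (R = Rz(yaw) Ry(pitch) Rx(roll)).
In Python, from station import * gives the robot as it stands. Calls block until the motion is done:
- goto(position, orientation): joint-space move of the TCP to a pose.
- move_l(position, attitude=None, speed=150): straight line of the TCP; attitude=None keeps the orientation; speed is the mean speed in mm/s.
- move_j(angles): joint-space move.
- grip(opening, squeeze=None): finger opening in mm; squeeze is the grip in N (None keeps the last); returns when the fingers have stopped.
- wait(seconds).
- solve_ik(position, orientation): joint angles nearest the present ones, or None.
- get_obs(): the state.
- get_image(name): name is "side" or "top" or "wrist"; returns the picture (400x640x3 uint8, red, green, blue); there is no depth.
- get_calibration(name): a dict with "fx", "fy", "cx", "cy" (pixels), "R" (3x3) and "t" (3): a world point X has camera coordinates R X + t; the wrist camera has in their place "mount" (4x4, takes a point from camera to tool coordinates, whose origin is the TCP and whose axes are the flange's). Camera axes: x right, y down, z forward; pixel columns grow to the right and rows downward; lengths in mm; the calibration is good to about 2 mm. A picture is of the moment at which its call begins: read the wrist's pose just before it. get_calibration takes no time and is no camera call.
A pose or a line that the arm cannot do raises Unreachable and nothing moves.
- sign_off(): hands the job in; it is judged then, once.
Trained networks look in the newest picture that a camera, given by its name, has taken for a name from the list of things; names that differ only in an ending like _2 or _b are one class to them, and where a whole thing is asked for, a point or a joint stands for the part that bears it (a point fixed in the world has none). Each returns a list of dicts, best first, with "score" (0 to 1); they miss things now and then, are a little off and sometimes report something else, mostly with a low value. They report only what shows in the picture. A call takes as long as a camera call.
- spot_in(name, camera): "extent" ([centre column, centre row, width, height] in pixels, round what is visible of it).
- regions_of(name, camera): "region" (400x640 bool, what is visible of it) and "extent" ([centre column, centre row, width, height] in pixels, round what is visible of it).
The state is a dict: "t": time; "joint_pos": joint angles; "qvel": joint speeds; "effort": joint torques, N m; "tcp_pos": TCP position; "ee_rot": TCP orientation; "wrist_force": force on the tool from outside, world axes, zero at the start; "moment": the same for the moment, N m; "grip_width": finger opening in mm; "grip_force": force on a finger pad.
Only numpy, scipy, OpenCV 4.12 (cv2) and the standard library are available. Lean on these libraries where they do the work, as an engineer would, in place of code of your own. Each camera call takes 0.05 s, during which the arm holds its last target. There are 200 camera calls.

TASK

On the sloping aluminium stand the heater chuck and the white chip box are in each other's bays: swap them. Each must end up lying flat on the slope in the other bay, between the ridges, square to the stand and lined up with the slope as it is now (either way round), and pushed right down against the front lip, without tipping either one over on the way. Leave the loupe, the pot, the dish and the petri lid as they are.

Things in the scene. Friction and masses are not known exactly. Their poses are not given: they have to be found in the camera images.
- stand: bare aluminium sheet stand fixed to the table, 110 x 264 x 72 mm high; origin on the table under its middle, z up, x towards its high rear edge, y along its 264 mm width
- deck: sloping top plate, rising 0.52 rad away from the robot, 109 mm up the slope, 264 wide. Origin on its surface, mid width, at the inner face of the front lip; x up the slope, y across to the left, z out of the plate. Lip: 6 mm thick, 10 mm above the plate. Three ridges, 4 wide and 6 high, run up the slope at y = -130, 0, +130 mm: two bays, each 126 mm wide
- left_bay (a point): middle of the left bay at the lip: deck point x = 0, y = +65 mm, z = 0; axes as the deck
- right_bay (a point): middle of the right bay at the lip: deck point x = 0, y = -65 mm, z = 0; axes as the deck
- chuck: heater chuck: pale metal block 40 x 56 x 16 mm (x, y, z) with two clamp bars on top (22 high in all), 0.13 to 0.27 kg. Origin at the centre of its underside, z up through the bars. Starts in one bay, its 56 mm length (y) up the slope, and must lie so again, either way round; grasp across the 40 mm width. End faces 28 mm from the origin
- chip_box: white plastic chip box, lid fixed shut, 54 x 54 x 16 mm plus a small clasp that is no obstacle; 0.024 to 0.048 kg. Origin at the centre of its underside, z out of its lid, faces 27 mm from the origin. Starts in the other bay with its clasp (-x side) facing up the slope, and must lie with its x axis along the slope again, either way round; grasp across y
- loupe: black eye loupe standing on the table left of the stand, 38 mm diameter, 35 mm high; origin under its middle; bystander
- tip_pot: brown and cream tip-cleaning pot behind the stand, 70 x 72 x 66 mm; origin under its middle; bystander
- small_dish: clear round dish with a small green board, 62 mm diameter, 13 mm high, behind the stand; origin under its middle; bystander
- petri_lid: clear shallow round petri lid, 98 mm diameter, 12 mm high, behind the stand; origin under its middle; bystander

How it is judged (in metres and radians):
At the end, for the whole second after the job is handed in: Chuck and chip box rest in each other's starting bays, wholly between the ridges, flat on the slope (within 0.06 rad, 3 mm), square to it (within 0.08 rad; chuck length and box x axis up the slope), lower faces within 2 mm of the front lip (x of chuck in the frame of deck between 0.0265 and 0.03 m and z of chuck in the frame of deck between -0.002 and 0.003 m and angle between the z axis of each of chuck, chip_box and the z axis of deck, either way round below 0.06 rad and angle between the y axis of chuck and the x axis of deck, either way round below 0.08 rad and distance of each of chuck, chip_box from where it was at the start of the episode above 0.06 m and linear speed of each of chuck, chip_box below 0.01 m/s and x of chip_box in the frame of deck between 0.0255 and 0.029 m and z of chip_box in the frame of deck between -0.002 and 0.003 m and angle between the x axis of chip_box and the x axis of deck, either way round below 0.08 rad and ((y of chuck in the frame of deck between 0.022 and 0.108 m and y of chip_box in the frame of deck between -0.101 and -0.029 m) or (y of chuck in the frame of deck between -0.108 and -0.022 m and y of chip_box in the frame of deck between 0.029 and 0.101 m))); the robot touches nothing.
It fails at once if the loupe, pot, dish or petri lid is moved more than 15 mm (distance of any of loupe, tip_pot, small_dish, petri_lid from where it was at the start of the episode above 0.015 m).
It fails at once if the chuck or the chip box is tipped over (more than 1.1 rad) (angle between any of chuck, chip_box's own z axis and vertical above 1.1 rad).
It also fails if it takes over 72 s, if anything falls off the work surface, if the arm or the gripper's body presses on something with over 40 N, if the wrist force passes 120 N, or if a joint passes its speed limit or range.

## Working session

There is one attempt and no reset: what is moved stays moved. The work goes in short steps, each a Python script; the robot and the scene stay as the last script left them, time stands still between calls to the robot, and variables do not carry over. Pictures are saved under pics/ and viewed, at most 10 in all, crops included, and the job is handed in when it is done.

```bash
ls; mkdir -p pics; python3 - <<'E'
from station import *
import cv2,numpy as np
o=get_obs();print(o)
for c in("top","side"):
    im=get_image(c);cv2.imwrite(f"pics/{c}0.png",im[...,::-1])
    k=get_calibration(c);print(c,{a:np.round(b,3).tolist() for a,b in k.items()})
    for n in("stand","deck","chuck","chip_box","loupe","tip_pot","small_dish","petri_lid"):
        print(c,n,[(np.round(d["extent"],1).tolist(),round(d["score"],2)) for d in spot_in(n,c)[:2]])
print(get_calibration("wrist"), get_obs()["t"])
try: print(grasp_offset)
except Exception as e: print(e)
E
```

```text
pics
{'t': 0.0, 'joint_pos': array([ 6.32434868e+01,  1.24777252e+01,  9.25276635e+01, -5.41851090e-04,
        7.51313099e+01, -6.42734442e+00]), 'qvel': array([ 0.01711504, -0.08754928,  0.07096925,  0.04327621, -0.03815558,
       -0.06319199]), 'effort': array([ 1.82536896e-03, -3.96834469e+01, -3.03859806e+01,  9.36005654e-05,
        9.63346451e-03,  9.08495466e-07]), 'tcp_pos': array([216.73810721, 585.35922133, 229.96521531]), 'ee_rot': array([-1.79864102e+02, -1.47823895e-02,  1.59670953e+02]), 'wrist_force': array([ 0.65154544, -0.22247802,  0.36263718]), 'moment': array([-0.00738004,  0.01219083, -0.0305122 ]), 'grip_force': 0.0, 'grip_width': 85.68077457905063}
top {'fx': 442.777, 'fy': 442.777, 'cx': 321.519, 'cy': 202.586, 'R': [[-0.023, -0.999, -0.03], [-0.998, 0.025, -0.064], [0.064, 0.028, -0.998]], 't': [395.215, 522.538, 841.033]}
top stand [([345.5, 251.1, 149.4, 80.2], 0.94)]
top deck [([344.0, 250.2, 143.7, 80.0], 0.94), ([292.4, 141.5, 47.1, 49.6], 0.19)]
top chuck [([388.0, 255.3, 24.7, 31.2], 0.88)]
top chip_box [([315.9, 267.4, 24.5, 27.7], 0.84)]
top loupe 
[... 543 characters left out ...]
 28.7, 30.9], 0.6)]
side loupe [([353.1, 267.4, 22.3, 29.3], 0.71)]
side tip_pot [([257.3, 163.4, 33.6, 46.8], 0.85)]
side small_dish [([258.2, 202.6, 35.8, 23.9], 0.88)]
side petri_lid [([237.5, 229.0, 51.0, 38.0], 0.73)]
{'fx': 349.70444954469156, 'fy': 349.70444954469156, 'cx': 318.2139209037443, 'cy': 200.57128612246575, 'mount': array([[-5.79091729e-05, -9.50762601e-01, -3.09920109e-01,
         7.95937514e+01],
       [ 9.99999993e-01, -2.43408008e-05, -1.12180038e-04,
        -8.51635057e-01],
       [ 9.91128808e-05, -3.09920113e-01,  9.50762596e-01,
        -1.42507543e+02],
       [ 0.00000000e+00,  0.00000000e+00,  0.00000000e+00,
         1.00000000e+00]])} 0.9
18.700000000000003
```

```bash
python3 - <<'E'
import cv2
a=cv2.imread("pics/top0.png")[100:320,230:440];cv2.imwrite("pics/top0c.png",cv2.resize(a,None,fx=2.7,fy=2.7,interpolation=2))
E
```

```text
(no output)
```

View pics/top0c.png

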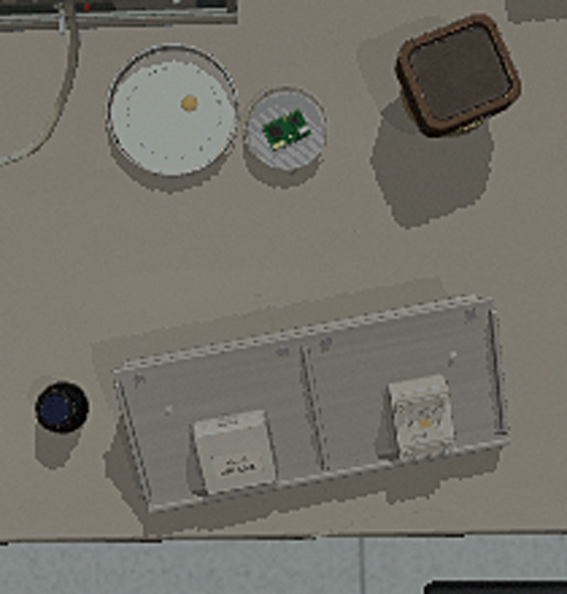

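```bash
cat > h.py <<'E'
from station import *
import numpy as np, cv2
from scipy.spatial.transform import Rotation as Ro
from scipy.optimize import least_squares
TH=0.52
def cam(c,T=None):
    k=get_calibration(c)
    if c=="wrist":
        M=T@k["mount"]; R=M[:3,:3].T; t=-R@M[:3,3]
    else: R,t=np.array(k["R"]),np.array(k["t"])
    return k,R,t
def proj(X,k,R,t):
    p=np.atleast_2d(X)@R.T+t
    return np.c_[k["fx"]*p[:,0]/p[:,2]+k["cx"],k["fy"]*p[:,1]/p[:,2]+k["cy"]]
def tcpT(o):
    T=np.eye(4);T[:3,:3]=Ro.from_euler("xyz",o["ee_rot"],degrees=True).as_matrix();T[:3,3]=o["tcp_pos"];return T
def Rd(yaw): return (Ro.from_euler("z",yaw)*Ro.from_euler("y",-TH)).as_matrix()
def d2w(P,D):  # D=[x,y,z,yaw] of deck origin
    return np.atleast_2d(P)@Rd(D[3]).T+np.array(D[:3])
def w2d(X,D): return (np.atleast_2d(X)-np.array(D[:3]))@Rd(D[3])
def att(D,spin=0.,tilt=TH): # tool normal to deck, camera downhill; spin about the normal (rad)
    r=Ro.from_euler("z",D[3])*Ro.from_euler("y",-tilt)*Ro.from_euler("z",spin)*Ro.from_matrix(np.diag([-1.,1,-1]))
    return r.as_euler("xyz",degrees=True)
E
python3 - <<'E'
from h import *
k,R,t=cam("top")
pix=np.array([[150,508],[505,440],[115,370],[492,297]])/2.7+[230,100]
# lip outer-foot corners, rear top corners (deck coords)
P=np.array([[-6,132,5],[-6,-132,5],[109,132,0],[109,-132,0]],float)
f=lambda D:(proj(d2w(P,D),k,R,t)-pix).ravel()
s=least_squares(f,[450,0,14,0]);print(s.x,s.fun.round(1))
D=s.x
f2=lambda q:(proj(d2w(P,[q[0],q[1],14,q[2]]),k,R,t)-pix).ravel()
s2=least_squares(f2,[450,0,0]);print(s2.x,s2.fun.round(1))
D=[s2.x[0],s2.x[1],14,s2.x[2]]
for p in([50,65,150],[50,-65,150],[45,0,180]):
    print(p,d2w(p,D).round(),att(D).round(1),solve_ik(d2w(p,D)[0],att(D)))
for p in([25,65,0],[25,-65,0]): print(solve_ik(d2w(p,D)[0],att(D)))
# loupe etc ground positions
Ri=R.T;C=-Ri@t
for n,(u,v) in dict(loupe=(254.7,251),pot=(398,130),dish=(333,149),lid=(293,142.6),edge=(345,298)).items():
    d=Ri@[(u-k["cx"])/k["fx"],(v-k["cy"])/k["fy"],1];print(n,(C-d*C[2]/d[2]).round())
E
```

```text
[3.95777331e+02 3.28939500e+02 4.18494577e+00 1.66027104e-01] [-0.  -0.3  0.6 -0.1 -0.2  0.  -0.4  0.4]
[3.96178847e+02 3.29205059e+02 1.66069587e-01] [-0.7  0.2  1.4  0.  -1.1 -0.1  0.4 -0.1]
[50, 65, 150] [[355. 388. 169.]] [-180.    29.8 -170.5] [ 50.83752661  -6.91914391 124.46122931 -28.79466207  42.93308468
 -30.73582242]
[50, -65, 150] [[376. 260. 169.]] [-180.    29.8 -170.5] [ 33.61275638 -21.18505676 135.42036872 -18.53343728  39.66144028
 -54.31500569]
[45, 0, 180] [[346. 321. 193.]] [-180.    29.8 -170.5] [ 44.95384471 -18.45864958 130.78987774 -23.94033179  45.23488273
 -40.93807647]
[ 46.38773605  13.49989577 122.80857902 -43.69428352  25.56854175
 -16.18183217]
[ 30.23273808   4.77603414 133.41902158 -37.14360183  16.92455066
 -35.89854657]
loupe [440. 519.   0.]
pot [676. 226.   0.]
dish [641. 358.   0.]
lid [656. 438.   0.]
edge [344. 341.   0.]
```

View pics/top0.png

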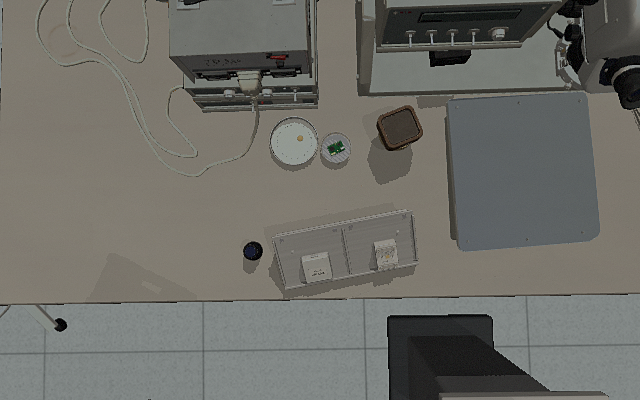

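```bash
python3 - <<'E'
from h import *
D=[396.2,329.2,14,0.166]
for i,y in enumerate((55,-65)):
    goto(d2w([45,y,140],D)[0],att(D)); wait(0.3)
    o=get_obs(); im=get_image("wrist"); np.save(f"w{i}.npy",tcpT(o)); cv2.imwrite(f"pics/w{i}.png",im[...,::-1])
    print(i,o["t"],o["tcp_pos"].round(1),d2w([45,y,140],D).round(1),o["ee_rot"].round(2),o["wrist_force"].round(1))
    for n in("stand","chuck","chip_box"):
        r=regions_of(n,"wrist")
        print(n,[(np.round(d["extent"],1).tolist(),round(d["score"],2)) for d in r[:2]])
        if r: np.save(f"m_{n}{i}.npy",r[0]["region"])
    k,R,t=cam("wrist",tcpT(o))
    P=[[0,132,0],[0,-132,0],[109,132,0],[109,-132,0]]
    print(proj(d2w(P,D),k,R,t).round())
    cv2.imwrite(f"pics/w{i}b.png",cv2.resize(im[...,::-1],(800,500),interpolation=2))
E
```

```text
0 2.2083 [357.3 379.4 158.5] [[357.  378.4 157.9]] [ 179.94   29.83 -170.48] [-0.5 -0.9  0.7]
stand [([245.9, 184.2, 342.9, 142.3], 0.96)]
chuck [([155.7, 170.2, 67.0, 73.7], 0.74)]
chip_box [([326.9, 169.1, 60.1, 69.9], 0.94)]
[[414. 131.]
 [ 84. 132.]
 [404. 254.]
 [109. 255.]]
1 3.2583 [376.8 261.1 158. ] [[376.8 260.1 157.9]] [ 180.     29.79 -170.39] [-0.8  0.7 -0.2]
stand [([402.5, 185.8, 345.8, 144.1], 0.8)]
chuck [([309.2, 172.4, 50.9, 71.1], 0.68)]
chip_box [([478.1, 170.8, 77.6, 69.3], 0.79)]
[[564. 133.]
 [234. 132.]
 [537. 255.]
 [243. 255.]]
```

View pics/w0b.png

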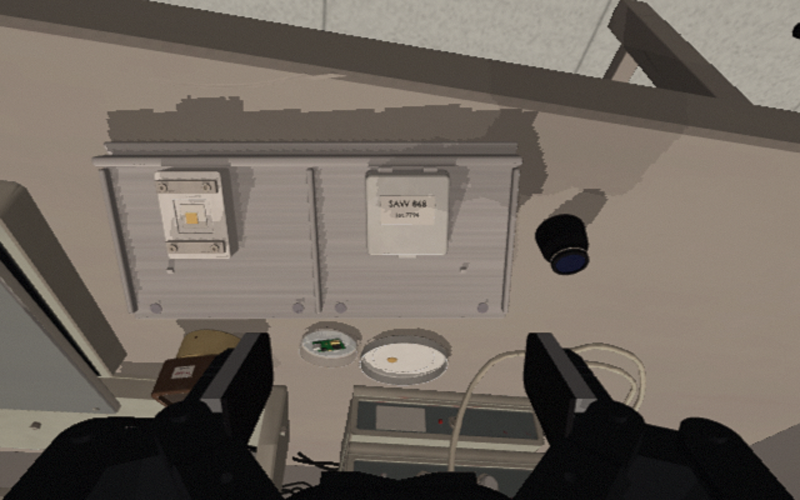

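View pics/w1b.png

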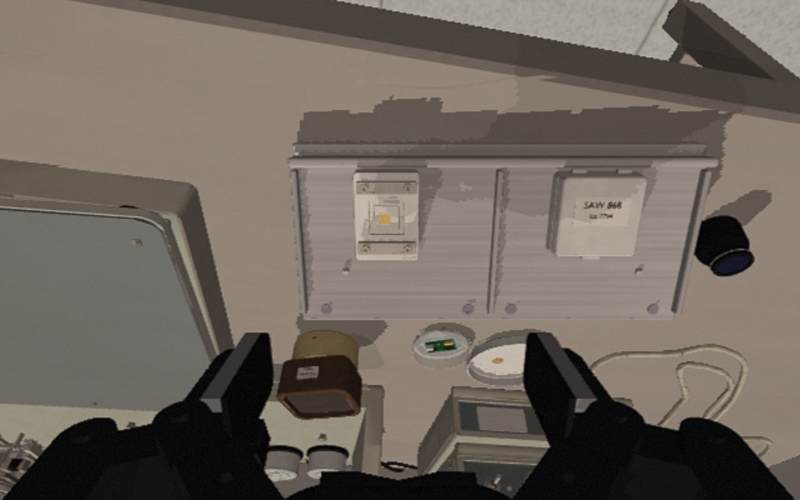

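```bash
python3 - <<'E'
from h import *
P=np.array([[109,132,0],[109,-132,0],[-3,132,10],[-3,-132,10]],float)
obs=[(cam("wrist",np.load("w0.npy")),np.array([[509,314],[129,318],[521,160],[94,160]])*.8,1),
(cam("wrist",np.load("w1.npy")),np.array([[676,318],[303,319],[717,161],[289,161]])*.8,1),
(cam("top"),np.array([[115,370],[492,297],[150,503],[505,436]])/2.7+[230,100],1)]
def f(D,sel=(0,1,2)): return np.concatenate([((proj(d2w(P,D),*obs[i][0])-obs[i][1])).ravel() for i in sel])
for sel in((0,1,2),(0,1),(2,)):
    s=least_squares(f,[396,329,14,.166],args=(sel,),loss="soft_l1");print(sel,s.x.round(3),f(s.x,sel).round(1))
    if len(sel)==3:D=s.x
np.save("D.npy",D)
# objects: intersect silhouettes: fit box model hull against mask extents
def fit(n,dims,i,D):
    m=np.load(f"m_{n}{i}.npy").astype(np.uint8)
    c=cam("wrist",np.load(f"w{i}.npy"))
    lx,ly,h=dims
    B=np.array([[a*lx/2,b*ly/2,z] for a in(-1,1) for b in(-1,1) for z in(0,h)])
    def mask(q):
        a=Ro.from_euler("z",q[2]).as_matrix()
        uv=proj(d2w(B@a.T+[q[0],q[1],0],D),*c)
        h=cv2.convexHull((uv*16).astype(np.int32)); o=np.zeros_like(m); cv2.fillConvexPoly(o,h,1,shift=4); return o
    from scipy.optimize import minimize
    cost=lambda q:1-(mask(q)&m).sum()/(mask(q)|m).sum()
    y0=65 if n=="chip_box" else -65
    r=min((minimize(cost,[30,y0+dy,0],method="Nelder-Mead",options=dict(initial_simplex=np.array([[30,y0+dy,0],[36,y0+dy,0],[30,y0+dy+8,0],[30,y0+dy,.1]]))) for dy in(-10,0,10)),key=lambda r:r.fun)
    return r.x.round(3),round(r.fun,3)
for i in(0,1):
    print("box",fit("chip_box",(54,54,16),i,D),"chuck",fit("chuck",(56,40,19),i,D))
E
```

```text
(0, 1, 2) [3.95613e+02 3.29045e+02 1.34460e+01 1.69000e-01] [-3.2  2.1  6.3 -0.4  0.9 -0.4 -0.4  0.5 -3.  -0.1  0.8 -0.6  0.1  0.
 -0.5  0.4 -1.   0.4  0.2  0.  -0.9  2.8  2.   1.7]
(0, 1) [3.95128e+02 3.29047e+02 1.38600e+01 1.69000e-01] [-2.9  2.2  6.  -0.3  1.3 -0.6 -0.9  0.3 -2.5  0.   0.8 -0.5  0.8 -0.2
 -0.6  0.2]
(2,) [ 3.97324e+02  3.28968e+02 -2.69800e+00  1.66000e-01] [ 0.3 -0.9 -1.1 -0.3  0.   0.6  0.5  0.5]
box (array([ 3.0257e+01,  6.1655e+01, -3.1000e-02]), np.float64(0.104)) chuck (array([ 3.0042e+01, -7.1755e+01,  2.9000e-02]), np.float64(0.061))
box (array([ 3.0900e+01,  6.1734e+01, -8.0000e-03]), np.float64(0.095)) chuck (array([ 3.0564e+01, -7.1714e+01, -3.0000e-03]), np.float64(0.042))
```

```bash
cat >> h.py <<'E'
D=np.load("D.npy") if __import__("os").path.exists("D.npy") else None
def st(tag=""):
    o=get_obs();print(tag,round(o["t"],2),"deck",w2d(o["tcp_pos"],D)[0].round(1),"w",o["tcp_pos"].round(1),"rpy",o["ee_rot"].round(1),"grip",round(o["grip_width"],1),round(o["grip_force"],1),"F",o["wrist_force"].round(1));return o
def feel(p0,n,dmax,thr,a=None,step=1.0,speed=25):
    """from p0 go along n in steps until the force along -n rises by thr"""
    n=np.array(n,float);p0=np.array(p0,float);wait(.2)
    b=np.mean([get_obs()["wrist_force"] for _ in range(3)],axis=0);d=0;f=0
    while d<dmax:
        d+=step;move_l(p0+n*d,a,speed);wait(.06);f=-(get_obs()["wrist_force"]-b)@n
        if f>thr:break
    return d,f
E
python3 - <<'E'
from h import *
T=[475,608,0];A0=att(D,0,0.)
print(solve_ik(T,A0),A0)
grip(78,25)
goto(d2w([30,61.7,70],D)[0],att(D))
move_l(d2w([30,61.7,1],D)[0],None,120);st("down")
grip(45,25);st("closed")
move_l(d2w([30,61.7,70],D)[0],None,150);st("lift")
up=d2w([30,61.7,70],D)[0]
goto([450,500,150],A0)
goto([475,608,40],A0);st("temp")
move_l([475,608,8],None,80)
print(feel([475,608,8],[0,0,-1],10,1.5));st("table")
E
```

```text
[ 4.67958646e+01  4.29101638e+01  7.59281066e+01  2.54444375e-14
  6.11617297e+01 -5.28910071e+01] [ 180.            0.         -170.31312826]
down 5.07 deck [30.8 61.3  1.5] w [410.9 393.9  30.1] rpy [ 180.    29.8 -170.4] grip 77.8 0.0 F [ 0.1 -0.4  1. ]
closed 5.41 deck [30.8 62.1  1.9] w [410.6 394.6  30.4] rpy [ 180.    29.9 -170.3] grip 53.2 26.3 F [-3.3 -2.4  6.3]
lift 6.02 deck [29.8 61.7 70. ] w [376.5 388.4  89. ] rpy [ 180.    29.8 -170.3] grip 53.9 26.5 F [-0.7  0.3 -0.2]
temp 7.34 deck [119.5 260.4 -39.3] w [473.2 606.5  38.7] rpy [-1.798e+02 -1.000e-01 -1.703e+02] grip 53.2 26.4 F [ 0.8 -0.5  0.4]
(9.0, np.float64(2.950443321640295))
table 10.87 deck [102.  261.8 -74.4] w [ 4.752e+02  6.083e+02 -4.000e-01] rpy [ 180.     0.  -170.3] grip 53.3 26.7 F [-0.3 -0.8  2.3]
```

```bash
python3 - <<'E'
from h import *
D[:3]=d2w([0,0,1.8],D)[0];np.save("D.npy",D);print(D)
A=att(D)
grip(80);move_l([475,608,60],None,200)
goto([430,440,170],A)
grip(60)
goto(d2w([29.5,-71.7,70],D)[0],A)
move_l(d2w([29.5,-71.7,2.5],D)[0],None,120);st("down")
grip(32,50);st("closed")
move_l(d2w([29.5,-71.7,60],D)[0],None,120);wait(.2);st("lift")
goto(d2w([32,65,60],D)[0],A)
o=get_obs();im=get_image("wrist");cv2.imwrite("pics/c1.png",im[...,::-1])
move_l(d2w([32,65,10],D)[0],None,80);wait(.2);st("pre")
n=-Rd(D[3])[:,2]
print(feel(d2w([32,65,10],D)[0],n,14,3.0,speed=30));st("touch")
E
```

```text
[3.94731225e+02 3.28894869e+02 1.50076613e+01 1.69067806e-01]
down 14.42 deck [ 30.5 -70.9   2.6] w [431.5 263.3  32.4] rpy [ 180.    29.8 -170.3] grip 59.7 0.0 F [-0.  -0.6 -0.3]
closed 14.75 deck [ 30.5 -71.2   3.4] w [431.1 262.8  33.1] rpy [ 180.    29.9 -170.3] grip 38.9 50.2 F [-4.8 -0.3  7.1]
lift 15.57 deck [ 28.7 -72.   59.4] w [402.3 257.1  80.8] rpy [-180.    29.7 -170.3] grip 38.8 50.8 F [ 0.4 -0.2 -1.1]
pre 17.21 deck [32.5 65.3 10.5] w [406.4 397.2  40.2] rpy [ 180.    29.8 -170.3] grip 38.8 50.8 F [ 0.1  0.1 -2.3]
(7.0, np.float64(8.917866288873057))
touch 19.57 deck [32.1 65.1  3.3] w [409.6 397.5  33.8] rpy [ 180.    29.8 -170.3] grip 38.6 51.6 F [-4.6 -2.7  4.7]
```

View pics/c1.png

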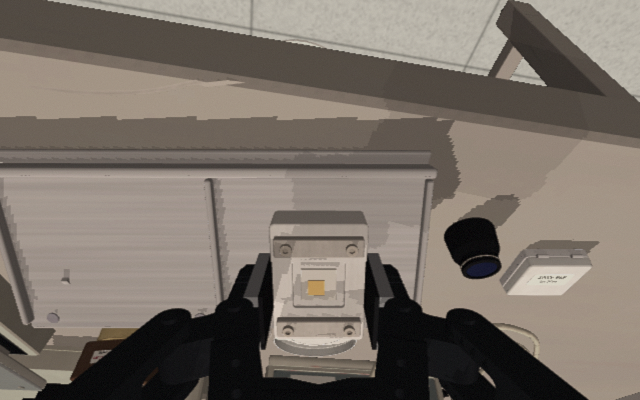

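```bash
python3 - <<'E'
from h import *
R=Rd(D[3]);p=d2w([32,65,3.8],D)[0]
move_l(p,None,30)
print(feel(p,-R[:,0],9,6.0,speed=30));o=st("lip")
d=w2d(o["tcp_pos"],D)[0]
grip(60);wait(.2);st("rel")
q=d.copy();q[1]=65
move_l(d2w([q[0],65,75],D)[0],None,120);st("up")
o=get_obs();im=get_image("wrist");cv2.imwrite("pics/c2.png",cv2.resize(im[100:400,80:560,::-1],(800,500),interpolation=2))
E
```

```text
(7.0, np.float64(8.716923491739))
lip 22.18 deck [28.6 65.2  4.2] w [406.1 397.   32.8] rpy [-180.    30.  -170.3] grip 38.6 50.7 F [ 9.9 -1.5  0.2]
rel 22.72 deck [24.5 65.   3.8] w [402.9 396.3  30.5] rpy [-180.    29.8 -170.3] grip 59.8 0.0 F [ 0.2  0.1 -0.9]
up 23.46 deck [28.3 64.8 74.8] w [371.4 390.7  94. ] rpy [-180.    29.8 -170.3] grip 59.9 0.0 F [0.2 0.  0.2]
```

View pics/c2.png

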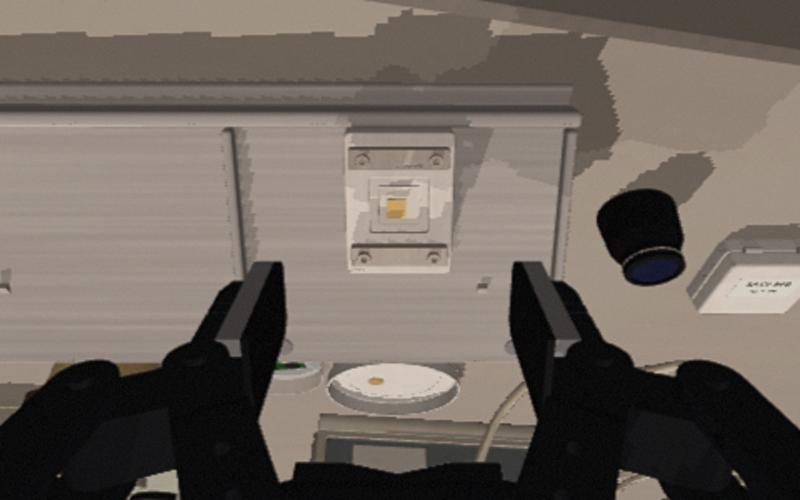

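```bash
cat >> h.py <<'E'
def push(y,x0,dmax,thr=9,z=9):
    grip(0);R=Rd(D[3]);a=att(D)
    goto(d2w([x0,y,45],D)[0],a);move_l(d2w([x0,y,z],D)[0],None,100)
    r=feel(d2w([x0,y,z],D)[0],-R[:,0],dmax,thr,speed=40);o=st("push");print(r)
    d=w2d(o["tcp_pos"],D)[0]
    move_l(d2w([d[0]+4,y,z],D)[0],None,60);move_l(d2w([d[0]+6,y,60],D)[0],None,150)
    return d
E
python3 - <<'E'
from h import *
push(65,72,9)
# where would the chuck's top front edge and the lip be in the picture c2?
grip(60)
move_l(d2w([28,65,75],D)[0],None,150);wait(.3)
o=get_obs();im=get_image("wrist");cv2.imwrite("pics/c3.png",im[...,::-1])
Dt=D.copy();Dt[:3]=d2w([0,0,3],D)[0]
k=cam("wrist",tcpT(o))
for n,DD in(("D",D),("D+3",Dt)):
    print(n,proj(d2w([[0,65,10],[0,45,16],[0,85,16],[56,45,16],[56,85,16],[109,65,0]],DD),*k).round(1).tolist())
r=regions_of("chuck","wrist")[0];print(r["extent"],r["score"])
c=im[140:260,240:400,::-1];cv2.imwrite("pics/c3c.png",cv2.resize(c,(800,600),interpolation=cv2.INTER_CUBIC))
E
```

```text
push 27.61 deck [67.8 65.9  9.9] w [436.8 403.   57.3] rpy [ 179.9   30.1 -170.3] grip 0.1 4.3 F [ 6.5 -1.4  6.1]
(8.0, np.float64(9.011443965587167))
D [[319.1, 174.5], [285.4, 176.9], [352.8, 176.9], [288.0, 261.5], [350.2, 261.4], [319.1, 315.8]]
D+3 [[319.1, 175.7], [284.9, 178.2], [353.3, 178.1], [287.6, 263.7], [350.6, 263.7], [319.1, 318.4]]
[320.8, 219.1, 68.8, 88.1] 0.56
```

View pics/c3c.png

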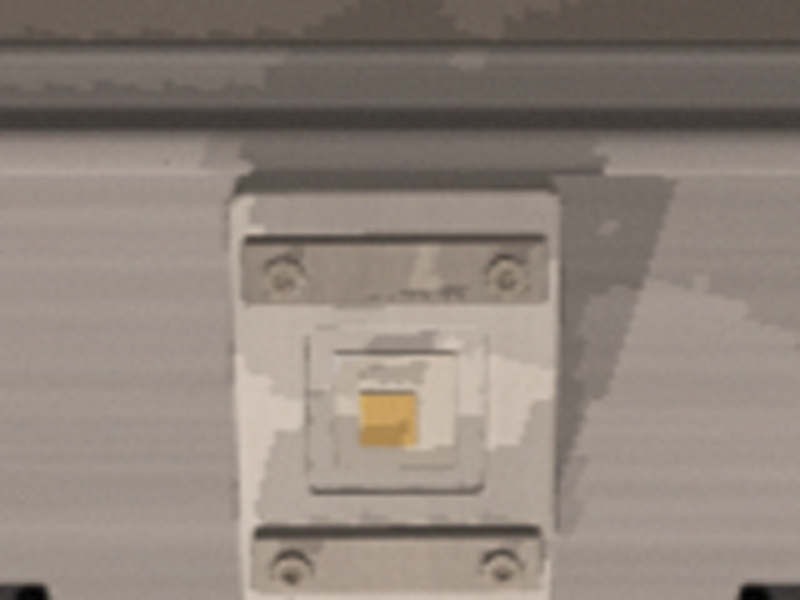

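```bash
python3 - <<'E'
from h import *
A0=att(D,0,0.);A=att(D)
grip(80)
goto([440,470,170],A0);goto([475,608,60],A0);move_l([475,608,1],None,120);st("down")
grip(45,25);st("closed")
move_l([475,608,90],None,150)
goto([430,440,190],A);goto(d2w([32,-65,60],D)[0],A);wait(.2);st("over")
im=get_image("wrist");cv2.imwrite("pics/b1.png",im[...,::-1])
move_l(d2w([32,-65,10],D)[0],None,80);R=Rd(D[3])
d,f=feel(d2w([32,-65,10],D)[0],-R[:,2],12,2.5,speed=30);print(d,f);st("touch")
z=10-d+.7
p=d2w([32,-65,z],D)[0];move_l(p,None,30)
print(feel(p,-R[:,0],9,5.0,speed=30));o=st("lip")
x=w2d(o["tcp_pos"],D)[0][0]
grip(80);wait(.2)
move_l(d2w([x,-65,75],D)[0],None,120)
im=get_image("wrist");cv2.imwrite("pics/b2.png",im[...,::-1]);st("up")
E
```

```text
down 32.23 deck [102.1 261.3 -75.2] w [4.750e+02 6.077e+02 5.000e-01] rpy [-180.    -0.  -170.3] grip 79.9 0.0 F [ 0.3 -0.7  1.2]
closed 32.59 deck [104.2 262.5 -73.8] w [475.9 609.    2.7] rpy [ 1.799e+02  1.000e-01 -1.703e+02] grip 53.4 28.2 F [-0.3  0.7  3. ]
over 35.2 deck [ 34.7 -63.4  60.6] w [405.4 266.4  84.8] rpy [ 179.9   30.  -170.3] grip 53.3 27.8 F [-0.1  0.9  0.2]
7.0 8.263039724585713
touch 38.38 deck [ 32.1 -65.    3.4] w [431.5 269.3  33.9] rpy [-180.    29.8 -170.3] grip 52.8 28.7 F [-4.4 -0.5  6.8]
(6.0, np.float64(5.4437789282185465))
lip 40.68 deck [ 28.1 -64.8   3.9] w [427.7 268.8  32.4] rpy [ 180.    30.  -170.3] grip 52.9 27.7 F [ 5.5 -2.7  1.6]
up 42.06 deck [ 27.5 -65.2  74.6] w [392.7 262.4  93.4] rpy [-180.    29.7 -170.3] grip 79.7 0.0 F [-0.2  0.6 -0.1]
```

View pics/b2.png

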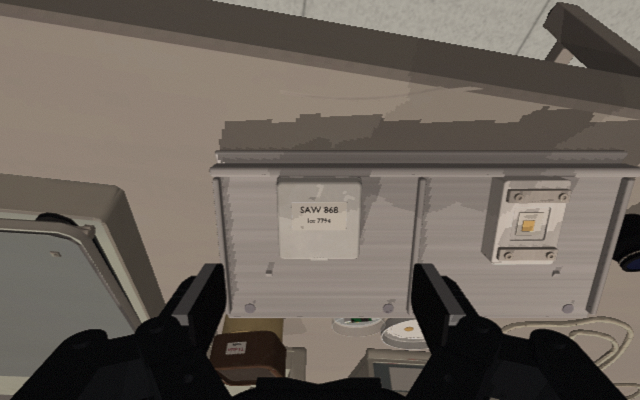

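```bash
python3 - <<'E'
from h import *
push(-65,70,9,8)
grip(60)
move_l(d2w([28,-65,75],D)[0],None,150);wait(.3)
o=get_obs();im=get_image("wrist");cv2.imwrite("pics/b3.png",im[...,::-1])
Dt=D.copy();Dt[:3]=d2w([0,0,3],D)[0]
k=cam("wrist",tcpT(o))
print(proj(d2w([[0,-65,10],[0,-92,16],[0,-38,16],[54,-92,16],[54,-38,16],[109,-65,0]],Dt),*k).round(1).tolist())
for n in("chip_box","chuck"):
    r=regions_of(n,"wrist")[0];print(n,r["extent"],r["score"])
    print(cv2.minAreaRect(cv2.findNonZero(r["region"].astype(np.uint8))))
c=im[140:290,220:420,::-1];cv2.imwrite("pics/b3c.png",cv2.resize(c,(800,600),interpolation=cv2.INTER_CUBIC))
st()
E
```

```text
push 46.6 deck [ 65.6 -64.2   9.8] w [456.9 274.4  56.1] rpy [ 179.9   30.2 -170.3] grip -0.3 4.3 F [ 7.  -2.8  5.2]
(9.0, np.float64(7.6730525309420905))
[[319.2, 175.4], [273.1, 177.9], [365.3, 177.9], [276.6, 260.7], [361.8, 260.7], [319.1, 318.2]]
chip_box [318.9, 215.4, 82.8, 83.5] 0.9
((318.5, 215.5), (83.0, 85.0), 90.0)
chuck [527.0, 219.5, 86.3, 90.4] 0.77
((525.65087890625, 217.29470825195312), (80.078125, 94.26265716552734), 8.652542114257812)
 48.89 deck [ 28.4 -65.   74.9] w [393.2 262.7  94.1] rpy [ 180.    29.8 -170.3] grip 60.0 0.0 F [-0.1  0.  -0. ]
```

View pics/b3c.png

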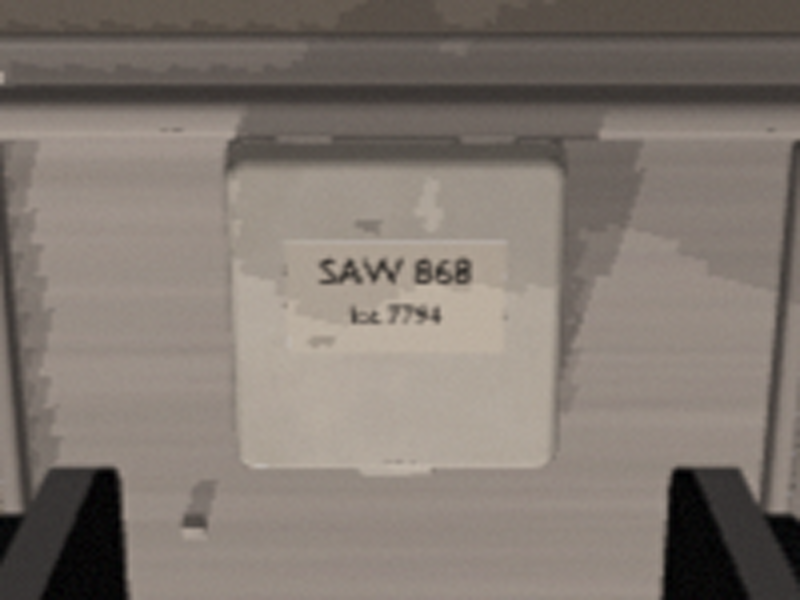

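```bash
python3 - <<'E'
from h import *
move_l(d2w([28,-65,130],D)[0],None,150);wait(.5);st();print(sign_off())
E
```

```text
49.91 deck [ 27.8 -65.1 129.7] w [365.9 257.9 141.4] rpy [-180.    29.8 -170.3] grip 60.2 0.0 F [-0.7  0.4  0.4]
the job is handed in; nothing more can be done
None
```

The chuck is now in the left bay and the chip box in the right; both look flat and square and were pushed against the front lip, and I handed the job in at about 50 s (the judge's verdict was not shown).

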